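Seal the food tub by running the sealing stick along its studs

ROBOT

A 6-joint arm with a two-finger parallel gripper is mounted at the origin on a cart in front of the work surface, level with it; the furniture and walls round the work are solid. World frame = base frame: x ahead of the robot, y to its left, z up, the work surface at z = 0. Lengths are in m, angles in degrees, forces in N, time in s.
With the tool pointing down it reaches from about 0.3 to 0.75 m from the base axis. Payload 8.5 kg.
Tool frame: the origin (TCP) lies on the centre line of the jaws, within the pads' length; the fingertips stand 17 mm ahead of it and the grasp point (between the pads) lies 2 mm behind it; z points along the fingers, y is the line along which they close (so a half turn about z gives the same grasp; the last joint's range is limited). The gripper opens to 85 mm and grips with 20 to 120 N. Pads are 22 mm wide; open, the fingers measure 114 mm over their backs; the gripper's body (76 mm by 85 mm) begins 54 mm behind the grasp point. The pads swing forward as they close: fully open they stand 13 mm farther back than shut.
Start: joints at [62.836, 21.807, 74.336, -0, 83.858, -12.336], TCP at [0.141, 0.532, 0.248] pointing down, gripper open.
Joint ranges: [-178.18, 178.18], [-50.72, 133.34], [12.68, 142.11], [-81.47, 261.47], [9.98, 163.14], [-165.26, 165.26]. Speed limits (degrees/s): [136.94, 136.94, 180, 180, 180, 180].

INTERFACE

Orientations are given as a 3x3 rotation matrix whose columns are the frame's x, y, z axes.
In Python, from rig import env gives the robot as it stands.
- The arm moves only by the shell command python3 -m handwheel 'ROWS' [OPENING] [FORCE]. ROWS is JSON, a list that holds one entry, the list of rows, each a list of 4 numbers: the shift along the tool's x, y, z in m, then the turn about the tool's z in rad. In form: [[[x, y, z, roll], ...]]. A call has 1 to 5 rows; each row shifts and turns the commanded pose from where the row before left it, along the tool's axes as they then stand; what a row does not reach is not made up. A row lasts 1/12 s, in which the tool goes at most 41.7 mm and 7.16 degrees, less where a joint would pass 70% of its speed; a pose out of reach is approached as far as the arm can. A call is refused whole if a number of a shift passes 0.0417 or a number of a turn 0.125, either way. A call with a gripper value outside its range is refused whole. OPENING is the opening in per cent of the stroke, from 0 (shut) to 100 (fully open), set as the call begins (- or left out, the last holds). The fingers move at their own pace and stop on an object; FORCE is the grip in N (left out, the last holds). Time passes only in rows, so rows that do not move let the fingers close. It gives the time, the measured TCP pose, the force and the opening at its end, in the units of the state.
- env.observe(): the state, without advancing time (a new reading comes with each control period).
- env.get_image(name): name is "side" or "top" or "wrist"; returns (picture, depth): 420x560x3 uint8, red, green, blue; 420x560 float32, m along the optical axis (not along the pixel's ray), 0 where there is no reading.
- env.camera_params(name): a dict with "K" (3x3 intrinsics, pixels), "rvec" (rotation vector, rad) and "tvec" (3), from world to camera coordinates, as OpenCV has them. Camera axes: x right, y down, z forward; pixel columns grow to the right and rows downward; lengths in m; the calibration is good to about 2 mm. A picture is of the moment at which its call begins: read the wrist's pose just before it. camera_params takes no time and is no camera call; for the wrist camera it gives the pose at the moment of the call.
- env.close_job(): hands the job in, once; it reports no verdict.
The state is a dict: "time_s": time; "q": joint angles; "qvel": joint speeds; "joint_efforts": joint torques, N m; "position": TCP position; "tool_rot": TCP orientation; "ft_force": force on the tool from outside, world axes, zero at the start; "wrist_torque": the same for the moment, N m; "grip_width": finger opening in m.
Only numpy, scipy, OpenCV 4.12 (cv2) and the standard library are available. Lean on these libraries where they do the work, as an engineer would, in place of code of your own. Each camera call takes 0.05 s, during which the arm holds its last target. There are 200 camera calls.

TASK

Close the food tub tight: press its loose lid fully down, then take the sealing stick from its wooden stand and, with the sprung tip pressed gently on, run it slowly (about three seconds) in one steady sweep along the whole row of studs on the lid so that every stud goes in flush. Only the stick may press the studs, not the gripper. Put the stick back upright in its stand with its collar resting on top, and leave the tin, the salt shaker and the mug alone.

Things in the scene. Friction and masses are not known exactly. Their poses are not given: they have to be found in the camera images.
- tub: Rectangular food tub (full, it stands firm on the worktop) with a red lid: 132 (its x) by 196 (its y) by 88 mm high when shut. Origin at the centre of its underside, z up; its -x long side, which carries the stud row, is turned roughly to the robot. The lid overhangs a little and covers the whole top.
- tub_lid (a joint): Height of the lid above its seated position, m: 0 = fully home, 0.010 to 0.024 at the start. It slides straight up and down on the tub with light friction (about 2 N to push).
- lid_mid (a point): Point on the lid's flat top, 15 mm behind its centre; moves with the lid, 88 mm above the worktop when the lid is home. A good place to press with closed fingertips; 59 mm from the stud row.
- row_mid (a point): Middle of the stud row, on the lid's top surface (88 mm above the worktop when home). Axes as the tub's: the row runs along y, 44 mm in front (-x) of the lid's centre. Six low round domes of 23 mm diameter, 26 mm apart, standing 3 mm proud of the lid; the end domes' centres are 65 mm either side.
- row_left (a point): Centre of the stud at the +y end of the row, on the lid's top surface.
- row_right (a point): Centre of the stud at the -y end of the row, on the lid's top surface.
- stud0 (a joint): Depth of stud 0 (0 at the -y end of the row, 5 at the +y end), m: 0 = up, 3 mm proud; 0.003 = flush. Takes about 1.5 N and stays where it is pushed.
- stud1 (a joint): Depth of stud 1 (0 at the -y end of the row, 5 at the +y end), m: 0 = up, 3 mm proud; 0.003 = flush. Takes about 1.5 N and stays where it is pushed.
- stud2 (a joint): Depth of stud 2 (0 at the -y end of the row, 5 at the +y end), m: 0 = up, 3 mm proud; 0.003 = flush. Takes about 1.5 N and stays where it is pushed.
- stud3 (a joint): Depth of stud 3 (0 at the -y end of the row, 5 at the +y end), m: 0 = up, 3 mm proud; 0.003 = flush. Takes about 1.5 N and stays where it is pushed.
- stud4 (a joint): Depth of stud 4 (0 at the -y end of the row, 5 at the +y end), m: 0 = up, 3 mm proud; 0.003 = flush. Takes about 1.5 N and stays where it is pushed.
- stud5 (a joint): Depth of stud 5 (0 at the -y end of the row, 5 at the +y end), m: 0 = up, 3 mm proud; 0.003 = flush. Takes about 1.5 N and stays where it is pushed.
- stick: Sealing stick, 0.1 kg, standing in the stand: round collar 42 mm across and 5 mm thick, above it a square wooden grip 22 x 22 mm up to 73 mm above the origin (cap on top to 76 mm), below it a steel shaft 16 mm thick with the sprung tip. Origin at the centre of the collar's underside, z up along the stick; x and y square to the grip's faces.
- grip (a point): Point on the stick's axis at mid grip, 42 mm above its origin: where to grasp. The grip is 22 mm square.
- tip (a point): Lowest point of the stick's ball tip (14 mm ball), 60 mm below the stick's origin when not pressed in.
- stick_tip (a joint): How far the sprung tip is pushed up into the stick, m: 0 to 0.012; about 1.8 N at the first touch and 0.45 N more for each mm.
- stand: Square wooden stand 70 x 70 x 70 mm with a thin 78 mm foot, fixed to the worktop, with a round hole 27 mm wide and 66 mm deep in the top. Origin at the centre of its underside.
- stand_top (a point): Centre of the hole's mouth, 70 mm above the worktop; the stick's origin is here when its collar rests on the stand.
- tin: Low food tin, 75 mm across, 58 mm high, a bystander. Origin at the centre of its underside.
- salt: Salt shaker, 44 mm across, 90 mm high, a bystander. Origin at the centre of its underside.
- mug: Mug, 82 mm across, 97 mm high, with a handle, a bystander. Origin under its centre.
Things that resemble listed ones, but are neither listed nor needed, are in the scene too. Of the things that look like the tub, the larger one is meant. Leave any yellow look-alike of the stick alone.

How it is judged (in metres and radians):
On the way, in this order (a step that is already met when the one before it is completed fails the run):
1. the lid is pressed fully home (within 2 mm) (value of joint tub_lid below 0.002 m), for 0.2 s.
2. the stick's tip slides along the stud row, pressed onto it, within 14 mm of its line, without a break for 1 s at 1 to 12 cm/s (value of joint tub_lid below 0.002 m and x of tip in the frame of row_mid between -0.014 and 0.014 m and z of tip in the frame of row_mid below 0.008 m and value of joint stick_tip above 0.0005 m and linear speed of stick between 0.01 and 0.12 m/s), for 1 s.
3. all six studs are pushed in (at least 2 of 3 mm) (value of joint tub_lid below 0.002 m and value of joint each of stud0, stud1, stud2, stud3, stud4, stud5 above 0.002 m), for 0.1 s.
At the end, for the whole second after the job is handed in: The lid is home (within 2 mm), all six studs are in by at least 2 of their 3 mm, the stick stands released in its stand (within 10 mm of the hole's centre, collar within 4 mm of the top, less than 0.1 rad off upright) and is at rest (all of step 3 and horizontal distance between stick and stand_top below 0.01 m and z of stick in the frame of stand_top below 0.004 m and angle between stick's own z axis and vertical below 0.1 rad and linear speed of stick below 0.02 m/s); the robot touches nothing.
It fails at once if the gripper or arm presses a stud (contact force between any of the fingers, the arm and stud0 above 0.5 N or contact force between any of the fingers, the arm and stud1 above 0.5 N or contact force between any of the fingers, the arm and stud2 above 0.5 N or contact force between any of the fingers, the arm and stud3 above 0.5 N or contact force between any of the fingers, the arm and stud4 above 0.5 N or contact force between any of the fingers, the arm and stud5 above 0.5 N).
It fails at once if the stick is pressed on the tub with more than 25 N (contact force between stick and tub above 25 N).
It fails at once if the stick is swept fast (over 15 cm/s) while pressed on the tub (contact force between stick and tub above 0.5 N and linear speed of stick above 0.15 m/s).
It fails at once if the tin, the salt shaker or the mug is moved by more than 20 mm or tipped (distance of any of tin, salt, mug from where it was at the start of the episode above 0.02 m or angle between any of tin, salt, mug's own z axis and vertical above 0.3 rad).
It also fails if it takes over 67 s, if anything falls off the work surface, if the arm or the gripper's body presses on something with over 40 N, if the wrist force passes 120 N, or if a joint passes its speed limit or range.

## Working session

There is one attempt and no reset: what is moved stays moved. The work goes in short steps, Python scripts to look and compute and a shell command to move; the robot and the scene stay as the last step left them, time stands still between calls to the robot, and variables do not carry over. Pictures are saved under pics/ and viewed, on a budget of 10 in all, crops included, one or two more only if the job needs it, and the job is handed in when it is done.

```bash
mkdir -p pics; ls; cat > h.py <<'E'
import numpy as np, cv2
from rig import env
def cam(n):
    p=env.camera_params(n); R=cv2.Rodrigues(np.array(p['rvec'],float))[0]
    return np.array(p['K'],float),R,np.array(p['tvec'],float).ravel()
def plane(n,u,v,z,c=None):
    K,R,t=c or cam(n); d=R.T@np.linalg.inv(K)@np.array([u,v,1.]); o=-R.T@t
    return o+d*(z-o[2])/d[2]
def cloud(n,dep,c=None):
    K,R,t=c or cam(n); v,u=np.mgrid[:dep.shape[0],:dep.shape[1]]
    P=np.stack([(u-K[0,2])/K[0,0]*dep,(v-K[1,2])/K[1,1]*dep,dep],-1)
    return (P-t)@R
def save(f,img): cv2.imwrite('pics/'+f,img[:,:,::-1])
E
python3 - <<'E'
from h import *
s=env.observe(); print(s['time_s'],s['position'],s['tool_rot'],s['ft_force'])
a,d=env.get_image('top'); b,e=env.get_image('side')
np.savez('first.npz',a=a,d=d,b=b,e=e)
save('top.png',a); save('side.png',b)
E
```

```text
pics
0.0 [0.14064244 0.5314286  0.24769031] [[-9.66699317e-01  2.55913978e-01 -6.82872203e-04]
 [ 2.55914698e-01  9.66698411e-01 -1.36009416e-03]
 [ 3.12064366e-04 -1.48955913e-03 -9.99998842e-01]] [0.01509756 0.31998509 1.03221523]
```

View pics/top.png

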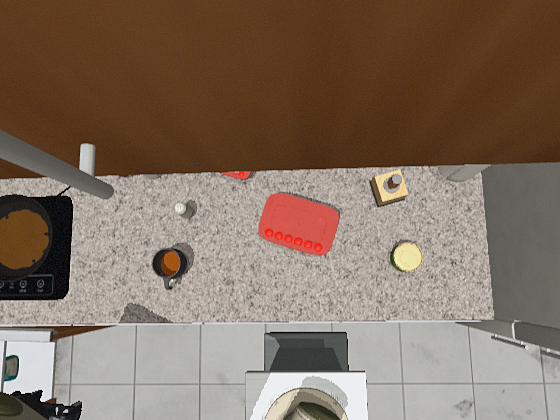

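View pics/side.png

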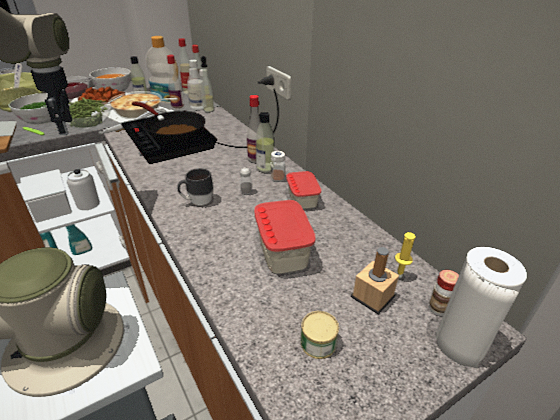

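The top view shows the large tub with its stud row at about (300,224), the smaller red look-alike at (237,174), the brown stick in its stand at (392,185), the tin at (406,257), the salt at (181,208) and the mug at (170,263). In the side view the large tub is at (285,235), the small tub at (303,188), the brown stick at (380,262) and the yellow look-alike at (405,255). I choose the large tub and the brown stick, and measure them next.

```bash
python3 - <<'E'
from h import *
f=np.load('first.npz'); a,d,b,e=[f[k] for k in 'adbe']
P=cloud('top',d); S=cloud('side',e)
print('brown cabinet', P[60,280],P[150,280],P[150,390],P[150,430], 'arm bars',P[160,50],P[160,88],P[172,470])
def red(img): 
    h=cv2.cvtColor(img,cv2.COLOR_RGB2HSV); return (((h[...,0]<6)|(h[...,0]>174))&(h[...,1]>140)&(h[...,2]>90)).astype(np.uint8)
m=red(a); n,l,st,c=cv2.connectedComponentsWithStats(m)
for i in range(1,n):
    if st[i,4]>30: print(st[i],c[i],P[l==i].mean(0))
i=1+np.argmax(st[1:,4]); Q=P[l==i]; Q=Q[Q[:,2]>.05]
print('zs',np.percentile(Q[:,2],[5,25,50,75,95])); print(cv2.minAreaRect(Q[:,:2].astype(np.float32)*1000))
m=red(b); n,l,st,c=cv2.connectedComponentsWithStats(m)
for i in range(1,n):
    if st[i,4]>200:
        Q=S[l==i]; print('side',st[i],Q.mean(0),np.percentile(Q[:,2],[5,25,50,75,95])); T=Q[Q[:,2]>np.median(Q[:,2])-.006]; print(cv2.minAreaRect(T[:,:2].astype(np.float32)*1000))
# stand top & stick
for nme,C in(('top',P),('side',S)):
    q=C.reshape(-1,3); 
    r=q[(abs(q[:,0]-P[185,390][0])<.09)&(abs(q[:,1]-P[185,390][1])<.09)]
    for lo,hi in((.064,.073),(.073,.085),(.09,.14),(.135,.16)):
        k=r[(r[:,2]>lo)&(r[:,2]<hi)]
        print(nme,lo,len(k),k.mean(0) if len(k) else '', cv2.minAreaRect(k[:,:2].astype(np.float32)*1000) if len(k)>5 else '')
for nme,u,v in(('tin',406,257),('salt',181,208),('mug',170,263)): print(nme,P[v,u])
save('c1.png',np.hstack([cv2.resize(a[145:265,250:420],None,fx=2.2,fy=2.2,interpolation=2),cv2.resize(b[190:310,250:420],None,fx=2.2,fy=2.2,interpolation=2)]))
E
```

```text
brown cabinet [ 4.80580326e-01 -1.80114184e-04  1.06592968e+00] [0.48027652 0.00732669 0.93270631] [ 0.48071501 -0.07319605  0.92176351] [ 0.48023991 -0.10258001  0.91990351] arm bars [0.45525641 0.13190308 1.01199049] [0.46922994 0.13546002 0.96146257] [ 0.65113925 -0.42606256  0.11642869]
[220 171  31   9 153] [238.47712418 174.23529412] [0.64580488 0.14666551 0.18610173]
[ 259  193   80   62 3604] [298.3254717  223.69811321] [0.53278754 0.00659514 0.10565041]
zs [0.09543244 0.09793248 0.10001117 0.1024396  0.10593889]
((504.1761474609375, 19.695274353027344), (195.39010620117188, 198.2255096435547), 67.96074676513672)
side [287 171  34  26 660] [0.7201595  0.18493195 0.06171009] [0.05866451 0.06039606 0.06176206 0.06344131 0.06535583]
((722.0250854492188, 187.52435302734375), (139.45790100097656, 89.67992401123047), 68.88093566894531)
side [ 255  200   60   52 2361] [ 0.52728359 -0.00560977  0.10216928] [0.09595496 0.09749181 0.0988629  0.10155581 0.10407828]
((378.4415283203125, -292.2107849121094), (871.5281982421875, 140.92276000976562), 62.51712417602539)
top 0.064 0  
top 0.073 0  
top 0.09 286 [ 0.46620771 -0.02862045  0.10229493] ((464.064453125, -17.650562286376953), (113.88825225830078, 23.235586166381836), 89.44029998779297)
top 0.135 0  
side 0.064 0  
side 0.073 0  
side 0.09 238 [ 0.46593119 -0.03613444  0.10062488] ((464.68048095703125, -21.964920043945312), (107.06909942626953, 22.03575897216797), 89.72084045410156)
side 0.135 0  
tin [ 0.44554256 -0.26901261  0.0551954 ]
salt [0.58381721 0.3145934  0.08933633]
mug [0.44288183 0.35900023 0.02962444]
```

View pics/c1.png

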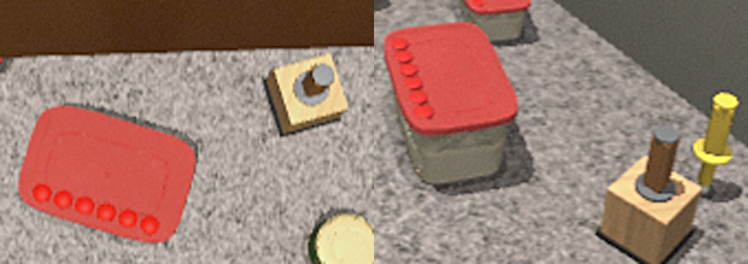

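The crop confirms the choice: the large red-lidded tub carries six studs on its front edge, and the brown stick stands in the wooden stand, with the yellow one standing apart behind it. Next come precise positions from planes at the known heights, in both views.

```bash
python3 - <<'E'
from h import *
f=np.load('first.npz'); a,d,b,e=[f[k] for k in 'adbe']
P=cloud('top',d); S=cloud('side',e)
def red(img): 
    h=cv2.cvtColor(img,cv2.COLOR_RGB2HSV); return (((h[...,0]<6)|(h[...,0]>174))&(h[...,1]>140)&(h[...,2]>90)).astype(np.uint8)
m=red(a); n,l,st,c=cv2.connectedComponentsWithStats(m); i=1+np.argmax(st[1:,4])
ct=max(cv2.findContours((l==i).astype(np.uint8),0,1)[0],key=len)[:,0]
for z in(.095,.1): 
    r=cv2.minAreaRect(np.array([plane('top',*p,z)[:2] for p in ct],np.float32)*1000); print('lid top',z,r)
# studs: strong red
for nme,im,box in(('top',a,(225,255,255,330)),('side',b,(200,262,250,290))):
    y0,y1,x0,x1=box; g=im[y0:y1,x0:x1].astype(int); s=cv2.resize((g[...,0]-g[...,1]-0.0).astype(np.float32),None,fx=4,fy=4,interpolation=2)
    s0=g[...,0]-g[...,1]; 
    hh=cv2.cvtColor(im[y0:y1,x0:x1],cv2.COLOR_RGB2HSV)
    big=(s>np.percentile(s,93)).astype(np.uint8)
    n,l,st,c=cv2.connectedComponentsWithStats(big)
    for k in range(1,n):
        if st[k,4]>60:
            u,v=(c[k]+.5)/4-.5+[x0,y0]; print(nme,st[k,4],u,v,plane(nme,u,v,.1))
# stand
def reg(nme,im,C,u0,u1,v0,v1):
    h=cv2.cvtColor(im,cv2.COLOR_RGB2HSV)[v0:v1,u0:u1]; q=C[v0:v1,u0:u1]
    w=(h[...,1]>60)&(h[...,0]>8)&(h[...,0]<28)&(h[...,2]>140)
    g=(h[...,1]<50)&(q[...,2]>.06)
    z=q[...,2]; 
    for lab,mk in(('wood top',w&(abs(z-.07)<.012)),('collar',g&(abs(z-.075)<.02)),('cap',g&(z>.12)&(z<.17))):
        k=q[mk]; vv,uu=np.nonzero(mk)
        if len(k): print(nme,lab,len(k),'px',uu.mean()+u0,vv.mean()+v0,k.mean(0))
reg('top',a,P,365,415,165,210); reg('side',b,S,350,400,240,310)
print('px',P[180,396],P[190,385],S[248,381],S[285,365])
print(env.camera_params('top')['K'][0])
E
```

```text
lid top 0.095 ((535.307861328125, 7.503852844238281), (194.68649291992188, 130.68728637695312), 71.46484375)
lid top 0.1 ((534.6591796875, 7.433097839355469), (193.8426055908203, 130.12078857421875), 71.46479797363281)
top 404 268.41831683168317 231.49443069306932 [0.51500658 0.08330969 0.1       ]
top 420 278.2440476190476 234.44880952380953 [0.50684562 0.05824873 0.1       ]
top 418 288.0305023923445 237.31698564593302 [0.49894648 0.0334045  0.1       ]
top 434 297.89861751152074 240.28456221198158 [0.49082734 0.00847695 0.1       ]
top 427 307.78951990632316 243.26961358313818 [ 0.48270185 -0.01638664  0.1       ]
top 415 317.685843373494 246.16536144578313 [ 0.47484107 -0.04115046  0.1       ]
side 386 260.97862694300517 209.2273316062176 [0.51354165 0.08452415 0.1       ]
side 412 262.9120145631068 214.92415048543688 [0.50535906 0.05971538 0.1       ]
side 449 265.07099109131406 220.92566815144767 [0.49735454 0.03447579 0.1       ]
side 480 267.18177083333336 227.0125 [0.4893991 0.0100253 0.1      ]
side 515 269.5007281553398 233.4881067961165 [ 0.48144124 -0.01499758  0.1       ]
side 536 271.8586753731343 240.1455223880597 [ 0.47355434 -0.03959675  0.1       ]
top wood top 468 px 389.90811965811963 186.8440170940171 [ 0.62849901 -0.23505724  0.07111601]
top collar 92 px 389.75 186.27173913043478 [ 0.628759   -0.23361591  0.07707875]
top cap 74 px 396.5810810810811 178.85135135135135 [ 0.6322419  -0.23768286  0.14735127]
side wood top 472 px 377.71398305084745 276.8135593220339 [ 0.63163337 -0.24244149  0.07022745]
side collar 108 px 377.21296296296293 276.2962962962963 [ 0.62746666 -0.24405484  0.07496472]
side cap 81 px 382.95061728395063 250.82716049382717 [ 0.63313164 -0.23987756  0.14547003]
px [ 0.6296592  -0.23635687  0.1461796 ] [ 0.61997356 -0.22159868  0.07314819] [ 0.63424217 -0.23232034  0.14732026] [ 0.5992322  -0.23851386  0.05741834]
[452.41311043   0.         276.56150738]
```

```bash
M='python3 -m handwheel'
python3 -m handwheel '[[[-0.015,-0.011,0,0],[-0.0313,-0.0239,0,0],[-0.0313,-0.0239,0,0],[-0.0313,-0.0239,0,0],[-0.0313,-0.0239,0,0]]]' 0 40
python3 -m handwheel '[[[-0.0313,-0.0239,0,0],[-0.0313,-0.0239,0,0],[-0.0313,-0.0239,0,0],[-0.0313,-0.0239,0,0],[-0.0313,-0.0239,0,0]]]'
python3 -m handwheel '[[[-0.0313,-0.0239,0,0],[-0.0313,-0.0239,0,0],[-0.0313,-0.0239,0,0],[-0.0313,-0.0239,0,0],[-0.0313,-0.0239,0,0]]]'
cat > to.py <<'E'
import sys; from h import *
# shift in tool axes to reach world x y z, and turn (deg) to get tool y axis along heading (mod 180)
s=env.observe(); R=np.array(s['tool_rot']); p=np.array(s['position']); g=np.array([float(v) for v in sys.argv[1:4]])
print('t',round(s['time_s'],2),'p',p.round(4),'F',np.round(s['ft_force'],1),'w',round(s['grip_width'],4),'q',np.round(s['q'],0))
print('tool shift',(R.T@(g-p)).round(4),'y heading',np.degrees(np.arctan2(R[1,1],R[0,1])).round(2),'tilt',np.degrees(np.arccos(-R[2,2])).round(2))
E
python3 to.py .5507 .0031 .135
```

```text
time_s: 0.52
position: [0.2494, 0.3912, 0.248]
tool_rot: [[-0.967, 0.255, -0.0], [0.255, 0.967, -0.0], [0.0, -0.001, -1.0]]
ft_force: [1.4, 1.1, 0.2]
grip_width: 0.0255
time_s: 0.93
position: [0.3703, 0.2354, 0.2483]
tool_rot: [[-0.967, 0.256, -0.0], [0.256, 0.967, -0.0], [0.0, -0.0, -1.0]]
ft_force: [1.6, 1.0, -0.3]
grip_width: -0.0
time_s: 1.35
position: [0.4911, 0.0797, 0.2481]
tool_rot: [[-0.967, 0.256, -0.001], [0.256, 0.967, 0.0], [0.001, -0.0, -1.0]]
ft_force: [-0.3, 0.1, 0.2]
grip_width: -0.0004
t 1.35 p [0.4911 0.0797 0.2481] F [-0.3  0.1  0.2] w -0.0004 q [ -4.  17.  82.   0.  81. -80.]
tool shift [-0.0773 -0.0588  0.1131] y heading 75.15 tilt 0.03
```

```bash
python3 -m handwheel '[[[-0.0258,-0.0196,0,0],[-0.0258,-0.0196,0.02,0],[-0.0258,-0.0196,0.03,0],[0,0,0.035,0],[0,0,0.022,0]]]'
python3 -m handwheel '[[[0,0,0.006,0],[0,0,0.006,0],[0,0,0.006,0],[0,0,0.006,0],[0,0,0.003,0]]]'
python3 to.py .5507 .0031 .105
```

```text
time_s: 1.77
position: [0.5486, 0.0051, 0.1395]
tool_rot: [[-0.966, 0.258, -0.004], [0.258, 0.966, 0.001], [0.004, -0.0, -1.0]]
ft_force: [0.3, 1.1, -0.3]
grip_width: 0.0002
time_s: 2.18
position: [0.5494, 0.0066, 0.1165]
tool_rot: [[-0.967, 0.256, 0.002], [0.256, 0.967, -0.0], [-0.002, 0.0, -1.0]]
ft_force: [0.4, -0.2, 1.6]
grip_width: -0.0001
t 2.18 p [0.5494 0.0066 0.1165] F [ 0.4 -0.2  1.6] w -0.0001 q [-12.  29.  86.   0.  65. -87.]
tool shift [-0.0021 -0.003   0.0115] y heading 75.2 tilt 0.1
```

```bash
python3 -m handwheel '[[[0,0,0.003,0],[0,0,0.003,0],[0,0,0.002,0],[0,0,0.001,0],[0,0,0,0]]]'
python3 -m handwheel '[[[0,0,0.001,0],[0,0,0,0]]]'
python3 to.py .5507 .0031 .105
```

```text
time_s: 2.6
position: [0.5491, 0.0064, 0.107]
tool_rot: [[-0.967, 0.256, -0.0], [0.256, 0.967, -0.0], [-0.0, -0.0, -1.0]]
ft_force: [0.4, 0.5, -0.2]
grip_width: 0.0
time_s: 2.77
position: [0.549, 0.0063, 0.1059]
tool_rot: [[-0.967, 0.256, -0.0], [0.256, 0.967, -0.0], [0.0, -0.0, -1.0]]
ft_force: [-0.5, 0.0, 0.5]
grip_width: 0.0001
t 2.77 p [0.549  0.0063 0.1059] F [-0.5  0.   0.5] w 0.0001 q [-12.  30.  87.  -0.  63. -87.]
tool shift [-0.0025 -0.0027  0.0009] y heading 75.17 tilt 0.01
```

```bash
python3 -m handwheel '[[[0,0,0.001,0],[0,0,0,0]]]'
python3 -m handwheel '[[[0,0,0.001,0],[0,0,0,0]]]' |grep -E 'pos|ft'
```

```text
time_s: 2.93
position: [0.549, 0.0064, 0.105]
tool_rot: [[-0.967, 0.256, -0.0], [0.256, 0.967, -0.0], [0.0, -0.0, -1.0]]
ft_force: [0.5, -0.2, 1.3]
grip_width: -0.0
position: [0.5491, 0.0063, 0.1049]
ft_force: [-2.7, 1.1, 9.8]
```

```bash
python3 -m handwheel '[[[0,0,0.0003,0],[0,0,0,0],[0,0,0,0],[0,0,0,0]]]' | grep -E 'pos|ft'
python3 -m handwheel '[[[0,0,-0.01,0],[0,0,-0.035,0],[0,0,-0.038,0],[0,0,-0.038,0],[-0.0206,-0.0308,-0.02,0]]]' >/dev/null
python3 -m handwheel '[[[-0.0206,-0.0308,0,0],[-0.0206,-0.0308,0,0],[-0.0206,-0.0308,0,0],[-0.0206,-0.0308,0,0],[-0.0206,-0.0308,0,0]]]' 100 >/dev/null
python3 -m handwheel '[[[0,0,0,0],[0,0,0,0]]]' >/dev/null
python3 to.py .633 -.2385 .25
python3 - <<'E'
from h import *
K,R,t=cam('wrist'); print(-R.T@t, R)
a,d=env.get_image('wrist'); np.savez('w1.npz',a=a,d=d,K=K,R=R,t=t); save('w1.png',a)
E
```

```text
position: [0.5491, 0.0063, 0.1049]
ft_force: [-4.1, 1.4, 11.8]
t 4.43 p [ 0.6211 -0.2052  0.2437] F [-0.4 -0.5 -1. ] w 0.0832 q [ -29.   33.   56.    0.   91. -104.]
tool shift [-0.0201 -0.029  -0.0063] y heading 75.03 tilt 0.07
[ 0.55427006 -0.18658241  0.36879642] [[ 0.25862326  0.96597764  0.00109664]
 [ 0.92879071 -0.24897876  0.27451302]
 [ 0.26544648 -0.0699769  -0.96158276]]
```

View pics/w1.png

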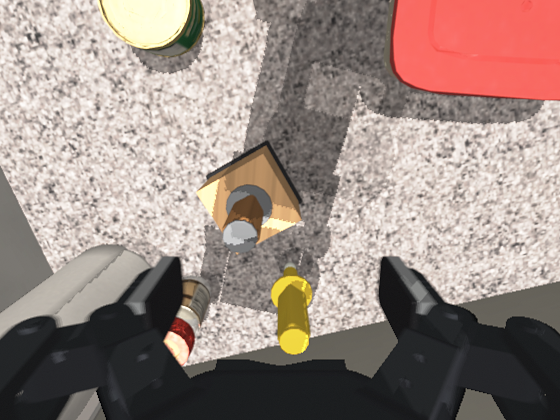

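The wrist view shows the stand at about (250,195) with the stick's cap at (240,235), the yellow look-alike at (292,310), the spice jar at (185,320) and the tall paper roll at lower left (110,310). I need the grip yaw, the hole centre and the clearances.

```bash
python3 - <<'E'
from h import *
f=np.load('w1.npz'); a,d=f['a'],f['d']; c=(f['K'],f['R'],f['t']); W=cloud('',d,c)
h=cv2.cvtColor(a,cv2.COLOR_RGB2HSV); 
vv,uu=np.mgrid[:420,:560]
box=(uu>190)&(uu<310)&(vv>135)&(vv<260)
z=W[...,2]
cap=box&(z>.135)&(z<.16)
print('cap',cap.sum(),W[cap].mean(0)); m=cap.astype(np.uint8); ct=max(cv2.findContours(m,0,1)[0],key=len)[:,0]
print(cv2.minAreaRect(np.array([plane('',*p,.146,c)[:2] for p in ct],np.float32)*1000))
wd=box&(abs(z-.07)<.012); ct=max(cv2.findContours(wd.astype(np.uint8),0,1)[0],key=len)[:,0]
print('stand+collar',cv2.minAreaRect(np.array([plane('',*p,.07,c)[:2] for p in ct],np.float32)*1000))
g=box&(z>.068)&(z<.088)&(h[...,1]<70); v,u=np.nonzero(g); print('collar gray',g.sum(),u.mean(),v.mean(),W[g].mean(0))
gr=box&(z>.085)&(z<.135); q=W[gr]; print('grip',gr.sum(),q.mean(0))
for lo,hi in((.09,.1),(.1,.11),(.11,.12),(.12,.13)):
    k=q[(q[:,2]>lo)&(q[:,2]<hi)]; print(lo,len(k),k.mean(0),np.ptp(k,0))
ye=(h[...,0]>22)&(h[...,0]<34)&(h[...,1]>150)&(vv>240); print('yellow',W[ye].mean(0),W[ye].min(0),W[ye].max(0))
tw=(uu<180)&(vv>245)&(z>.1)&(uu<150)&(vv<300); print('towel',W[tw].mean(0),W[tw].min(0),W[tw].max(0))
S=np.load('first.npz'); Q=cloud('side',S['e']); r=Q[245:300,465:530]; r=r[r[...,2]>.15]; print('towel side',np.percentile(r,[2,50,98],axis=0))
r=Q[270:300,435:455]; print('jar side',np.percentile(r.reshape(-1,3),[10,50,90],axis=0))
save('w1c.png',cv2.resize(a[135:265,180:320],None,fx=5,fy=4.6,interpolation=cv2.INTER_CUBIC))
E
```

```text
cap 1038 [ 0.63153335 -0.23617575  0.14437529]
((631.8482666015625, -236.17893981933594), (25.149274826049805, 25.22340965270996), 12.345212936401367)
stand+collar ((632.1465454101562, -236.3428192138672), (70.89572143554688, 71.11324310302734), 14.537482261657715)
collar gray 1268 243.5993690851735 202.09463722397476 [ 0.62802925 -0.2399523   0.07217156]
grip 645 [ 0.62580279 -0.2324091   0.11233678]
0.09 111 [ 0.62604161 -0.23232277  0.09498681] [0.01943202 0.0236184  0.00972691]
0.1 119 [ 0.62589173 -0.23246163  0.10502469] [0.01941201 0.02368364 0.0098046 ]
0.11 135 [ 0.62557682 -0.23253648  0.11507483] [0.01933121 0.02275159 0.00993764]
0.12 145 [ 0.625895   -0.23214045  0.12485364] [0.01961394 0.02329475 0.00996779]
yellow [ 0.72604115 -0.22164523  0.10138035] [ 5.54270062e-01 -2.43226531e-01 -5.17726848e-04] [ 0.78537822 -0.18658241  0.36879642]
towel [ 0.62374837 -0.32144845  0.19663896] [ 0.55427006 -0.45067999  0.10000297] [ 0.67066724 -0.18658241  0.36879642]
towel side [[ 0.65146703 -0.48339418  0.16371547]
 [ 0.68697652 -0.43384882  0.22339121]
 [ 0.83536989 -0.38333273  0.22992922]]
jar side [[ 0.71398923 -0.36431458  0.05128527]
 [ 0.72014477 -0.34766652  0.09307749]
 [ 0.75083863 -0.32671065  0.10823313]]
```

View pics/w1c.png

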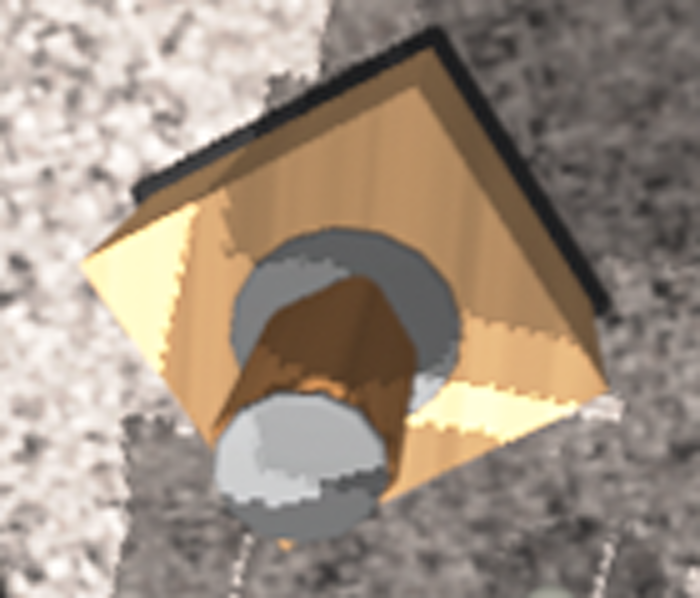

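The crop shows the stick upright in its stand, with a round cap at crop (300,465), the collar centred at (345,320), and the corner between the grip's two visible faces at (365,285). I get the yaw from the grip's points.

```bash
python3 - <<'E'
from h import *
f=np.load('w1.npz'); a,d=f['a'],f['d']; c=(f['K'],f['R'],f['t']); W=cloud('',d,c)
vv,uu=np.mgrid[:420,:560]; z=W[...,2]
q=W[(uu>190)&(uu<310)&(vv>135)&(vv<260)&(z>.088)&(z<.135)][:,:2]-[.632,-.2363]
q=q[np.hypot(*q.T)<.018]
print(cv2.minAreaRect(q.astype(np.float32)*1000))
# support in each direction: points on a face lie at 11 mm from the axis
best=[]
for th in range(0,90):
    n=[np.array([np.cos(np.radians(th+k)),np.sin(np.radians(th+k))]) for k in(0,90,180,270)]
    s=np.max([q@v for v in n],0); best.append((s.std(),th,s.mean()))
print(sorted(best)[:6])
h,_=np.histogram(np.degrees(np.arctan2(q[:,1],q[:,0])),36,(-180,180)); print(h)
E
```

```text
((-4.866374492645264, 3.1555681228637695), (27.61188507080078, 13.88663101196289), 56.877376556396484)
[(np.float64(0.0003438344692954465), 12, np.float64(0.009966170644588357)), (np.float64(0.0003506090402018546), 11, np.float64(0.00996539198764537)), (np.float64(0.00035368178945174953), 13, np.float64(0.009967218767093297)), (np.float64(0.00037269113605148494), 10, np.float64(0.009965072979436579)), (np.float64(0.0003774319927048424), 14, np.float64(0.009968872943461259)), (np.float64(0.00040666541978132635), 9, np.float64(0.009965566544695596))]
[27 29 32 31 43 15  5  0  0  0  0  0  0  0  0  0  0  0  0  0  0  0  0 15
 27 35 32 27 30 28 33 44 50 47 38 31]
```

```bash
python3 -m handwheel '[[[0,0,0,-0.1178],[0,0,0,-0.1178],[0,0,0,-0.1178],[-0.002,-0.016,0,-0.1178],[-0.002,-0.016,0,0]]]' 100 >/dev/null
python3 -m handwheel '[[[0,0,0,0],[0,0,0,0]]]' >/dev/null
python3 to.py .632 -.2363 .110
```

```text
t 5.07 p [ 0.6299 -0.2335  0.2447] F [ 0.6 -0.2 -0. ] w 0.0853 q [ -30.   35.   53.    0.   93. -133.]
tool shift [-0.0015 -0.0033  0.1347] y heading 102.18 tilt 0.02
```

```bash
python3 -m handwheel '[[[-0.0015,-0.0035,0,0],[0,0,0.03,0],[0,0,0.035,0],[0,0,0.03,0],[0,0,0.022,0]]]'|grep -E 'pos|ft'
python3 -m handwheel '[[[0,0,0.015,0],[0,0,0.0025,0],[0,0,0,0]]]' |grep -E 'pos|ft'
python3 -m handwheel '[[[0,0,0,0],[0,0,0,0],[0,0,0,0],[0,0,0,0],[0,0,0,0]]]' 0 50
python3 to.py .632 -.2365 .110
```

```text
position: [0.6314, -0.236, 0.1251]
ft_force: [0.6, -0.3, 0.4]
position: [0.6321, -0.2367, 0.1097]
ft_force: [-0.3, -0.4, 0.5]
time_s: 6.15
position: [0.6323, -0.2377, 0.1106]
tool_rot: [[-0.978, -0.211, 0.001], [-0.211, 0.978, -0.0], [-0.001, -0.001, -1.0]]
ft_force: [0.2, -0.7, 0.4]
grip_width: 0.0256
t 6.15 p [ 0.6323 -0.2377  0.1106] F [ 0.2 -0.7  0.4] w 0.0256 q [ -31.   41.   64.   -0.   76. -133.]
tool shift [0.     0.0012 0.0006] y heading 102.17 tilt 0.05
```

```bash
python3 -m handwheel '[[[0,0,0,0],[0,0,0,0],[0,0,0,0],[0,0,0,0]]]' 0 50
python3 -m handwheel '[[[0,0,-0.005,0],[0,0,-0.01,0],[0,0,-0.015,0],[0,0,-0.02,0],[0,0,-0.02,0]]]' |grep -E 'pos|ft|wid'
python3 -m handwheel '[[[0,0,-0.02,0],[0,0,-0.02,0],[0,0,-0.005,0],[0,0,0,0],[0,0,0,0]]]'
python3 - <<'E'
from h import *
K,R,t=cam('wrist'); s=env.observe(); a,d=env.get_image('wrist'); np.savez('w2.npz',a=a,d=d,K=K,R=R,t=t,p=s['position'])
b,e=env.get_image('side'); save('s2.png',np.hstack([cv2.resize(a,(400,300)),cv2.resize(b[150:330,280:490],(350,300))]))
E
python3 to.py .5 0 .2
```

```text
time_s: 6.48
position: [0.6323, -0.2377, 0.1106]
tool_rot: [[-0.978, -0.211, 0.001], [-0.211, 0.978, -0.0], [-0.001, -0.001, -1.0]]
ft_force: [-0.3, 0.4, 5.7]
grip_width: 0.0217
position: [0.6319, -0.2375, 0.1809]
ft_force: [0.3, 0.8, -0.7]
grip_width: 0.021
time_s: 7.32
position: [0.6319, -0.2375, 0.2241]
tool_rot: [[-0.978, -0.211, -0.001], [-0.211, 0.978, 0.001], [0.001, 0.001, -1.0]]
ft_force: [1.0, -0.6, -1.3]
grip_width: 0.0209
t 7.42 p [ 0.6317 -0.2374  0.2233] F [ 0.3 -0.1 -1.8] w 0.0214 q [ -31.   36.   54.    0.   90. -133.]
tool shift [0.0787 0.2597 0.024 ] y heading 102.17 tilt 0.17
```

View pics/s2.png

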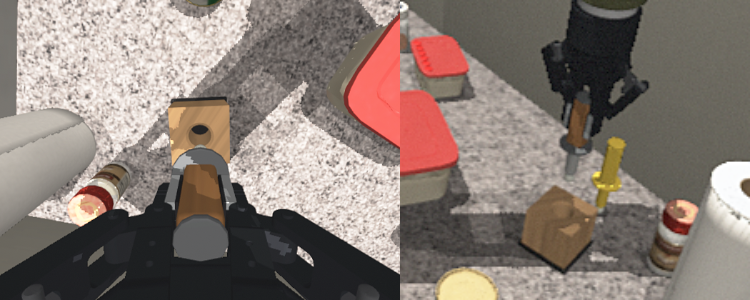

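The stick is gripped and out of the stand: the wrist half shows the collar at (205,165) and the empty hole at (200,130), and the side half shows the shaft tip at about (570,175). I check the stick's tilt and where its tip is.

```bash
python3 - <<'E'
from h import *
b,e=env.get_image('side'); S=cloud('side',e); a,d=env.get_image('top'); T=cloud('top',d)
p=np.array(env.observe()['position']); print(p)
K,R,t=cam('side'); o=-R.T@t; print('cam',o)
for nm,C in(('side',S),):
    q=C.reshape(-1,3); q=q[(np.hypot(*(q[:,:2]-p[:2]).T)<.035)]
    for z in np.arange(.115,.25,.01):
        k=q[abs(q[:,2]-z)<.005]
        if len(k)>3:
            ray=(p-o)[:2]/np.linalg.norm((p-o)[:2]); lat=np.array([-ray[1],ray[0]]); l=(k[:,:2]-p[:2])@lat; r=(k[:,:2]-p[:2])@ray
            print(round(z,3),len(k),'lat mid',((l.max()+l.min())/2*1e3).round(1),'width',(np.ptp(l)*1e3).round(1),'range min/med',(np.percentile(r,[5,50])*1e3).round(1))
print('lat dir',lat,'ray',ray)
f=np.load('w2.npz'); c=(f['K'],f['R'],f['t']); W=cloud('',f['d'],c); g=f['a'].mean(2)
m=(W[...,2]<.064)&(W[...,2]>.0)
vv,uu=np.mgrid[:420,:560]; m=(g<70)&(uu>255)&(uu<305)&(vv>165)&(vv<200); v,u=np.nonzero(m); print('hole',m.sum(),plane('',u.mean(),v.mean(),.07,c), plane('',(u.min()+u.max())/2,(v.min()+v.max())/2,.07,c))
s=(abs(W[...,2]-.07)<.01)&(uu>225)&(uu<335)&(vv>130)&(vv<240); ct=np.argwhere(s)[:,::-1]; print(cv2.minAreaRect(np.array([plane('',*x,.07,c)[:2] for x in ct],np.float32)*1000))
col=(abs(W[...,2]-.1875)<.006)&(np.hypot(W[...,0]-p[0],W[...,1]-p[1])<.03); print('collar',col.sum(),W[col].mean(0),np.ptp(W[col],0))
E
```

```text
[ 0.63188452 -0.23747286  0.22361227]
cam [ 0.11483394 -0.64628162  0.69636923]
0.125 6 lat mid -2.5 width 10.3 range min/med [-5.7 -4.2]
0.135 22 lat mid -1.6 width 11.1 range min/med [-6.6 -3.5]
0.145 23 lat mid -1.6 width 15.6 range min/med [-7.  -4.6]
0.155 29 lat mid -1.8 width 15.5 range min/med [-6.8 -4.9]
0.165 28 lat mid -2.3 width 14.0 range min/med [-7.1 -5.3]
0.175 7 lat mid -0.0 width 10.4 range min/med [-7.3 -5.7]
0.185 126 lat mid -1.0 width 40.1 range min/med [-18.9  -9.4]
0.195 47 lat mid -2.9 width 34.6 range min/med [-11.8  -9. ]
0.205 43 lat mid -0.0 width 31.6 range min/med [-13.2  -9.7]
0.215 84 lat mid -1.6 width 47.9 range min/med [-15.4  -9.1]
0.225 99 lat mid -1.4 width 49.2 range min/med [-16.6 -10. ]
0.235 105 lat mid -1.4 width 49.1 range min/med [-15.3  -9.1]
0.245 86 lat mid 2.5 width 50.6 range min/med [-18.1 -10.1]
lat dir [-0.62021511  0.78443178] ray [0.78443178 0.62021511]
hole 235 [ 0.62495823 -0.2388179   0.07      ] [ 0.6252704  -0.23869853  0.07      ]
((632.1286010742188, -237.37942504882812), (70.88160705566406, 69.82958221435547), 14.408963203430176)
collar 1838 [ 0.62085238 -0.23913139  0.18780959] [0.02506993 0.04084046 0.00993958]
```

```bash
python3 -m handwheel '[[[0.006,0.011,0,0],[0.0149,0.0269,0,0],[0.0149,0.0269,0,0],[0.0149,0.0269,0,0],[0.0149,0.0269,0,0]]]' >/dev/null
python3 -m handwheel '[[[0.0149,0.0269,0,0],[0.0149,0.0269,0,0],[0.0149,0.0269,0,0],[0.0089,0.0159,0,0],[0,0,0,0]]]' >/dev/null
python3 -m handwheel '[[[0,0,0,0],[0,0,0,0]]]' >/dev/null
python3 to.py .470 -.0525 .1836
python3 - <<'E'
from h import *
c=cam('wrist'); a,d=env.get_image('wrist'); W=cloud('',d,c); b,e=env.get_image('side'); a2,d2=env.get_image('top')
np.savez('w3.npz',a=a,d=d,b=b,e=e,a2=a2,d2=d2)
T=cloud('top',d2); S=cloud('side',e)
for C in(W,T,S):
    q=C.reshape(-1,3); k=q[(np.hypot(q[:,0]-.545,q[:,1]-.005)<.04)&(q[:,2]<.12)]; print('lid z',len(k),np.median(k[:,2]) if len(k) else '')
save('w3.png',np.hstack([cv2.resize(a,(400,300)),cv2.resize(b[160:310,200:400],(400,300))]))
E
```

```text
t 8.52 p [ 0.4708 -0.0529  0.2249] F [-0.5  0.2 -0.7] w 0.0215 q [ -21.   15.   88.   -0.   76. -123.]
tool shift [0.0007 0.0005 0.0413] y heading 102.16 tilt 0.02
lid z 1263 0.08329277661468934
lid z 157 0.0850670741428233
lid z 385 0.08419281969113075
```

View pics/w3.png

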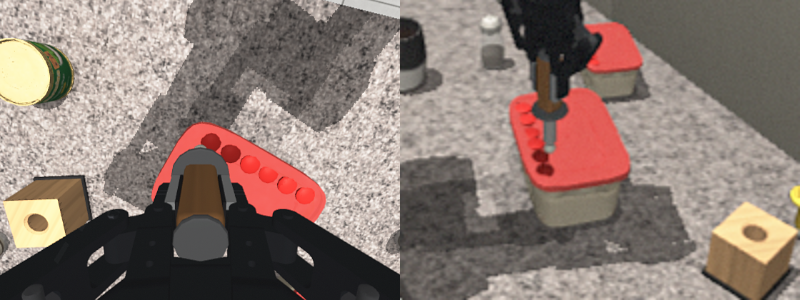

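The lid now sits at its home height, and all six studs are visible in the wrist half, from (210,142) to (305,195). I refine the row line from these with colour.

```bash
python3 - <<'E'
from h import *
f=np.load('w3.npz'); c=cam('wrist')
for u,v in((294,198),(322,214),(349,229),(376,244),(402,259),(427,273)): print(plane('',u,v,.0895,c).round(4))
for nme,im,(y0,y1,x0,x1) in(('wrist',f['a'],(215,290,330,445)),('top',f['a2'],(225,258,255,330)),('side',f['b'],(205,262,250,285))):
    g=im[y0:y1,x0:x1].astype(np.float32); s=cv2.resize(g[...,0]-g[...,1],None,fx=4,fy=4,interpolation=2)
    n,l,st,cc=cv2.connectedComponentsWithStats((s>np.percentile(s,92)).astype(np.uint8))
    for k in range(1,n):
        if st[k,4]>150: u,v=(cc[k]+.5)/4-.5+[x0,y0]; print(nme,st[k,4],u.round(1),v.round(1),plane(nme,u,v,.0895).round(4))
E
python3 to.py .470 -.0525 .1836
```

```text
[ 0.4707 -0.0414  0.0895]
[ 0.4789 -0.0167  0.0895]
[0.4867 0.0076 0.0895]
[0.4946 0.0326 0.0895]
[0.503  0.0574 0.0895]
[0.5108 0.0817 0.0895]
wrist 4005 350.6 232.1 [0.489  0.0096 0.0895]
wrist 3388 376.4 246.8 [0.4969 0.0335 0.0895]
wrist 1824 399.2 263.8 [0.5076 0.0564 0.0895]
wrist 1629 423.3 278.9 [0.5168 0.0805 0.0895]
top 608 286.7 236.4 [0.5025 0.0371 0.0895]
top 1087 268.9 232.9 [0.5126 0.0829 0.0895]
top 1033 278.5 235.6 [0.505  0.0583 0.0895]
side 2308 264.4 222.4 [0.4994 0.042  0.0895]
t 8.67 p [ 0.4708 -0.0531  0.2247] F [-0.9  0.  -2.1] w 0.0215 q [ -21.   15.   88.   -0.   76. -123.]
tool shift [0.0007 0.0007 0.0411] y heading 102.12 tilt 0.02
```

```bash
python3 -m handwheel '[[[0.0027,0.0016,0.015,0],[0,0,0.01,0],[0,0,0.006,0],[0,0,0.005,0],[0,0,0.003,0]]]' |grep -E 'pos|ft'
python3 -m handwheel '[[[0,0,0.002,0],[0,0,0,0],[0,0,0,0]]]' |grep -E 'pos|ft'
```

```text
position: [0.4676, -0.0517, 0.1857]
ft_force: [-0.8, -0.2, 1.4]
position: [0.4675, -0.0516, 0.1845]
ft_force: [-0.5, -1.3, 2.4]
```

```bash
python3 -m handwheel '[[[-0.001,0.0018,0,0],[-0.0019,0.0033,0,0],[-0.0019,0.0033,0,0],[-0.0019,0.0033,0,0],[-0.0019,0.0033,0,0]]]' |grep -E 'pos|ft'
python3 -m handwheel '[[[-0.0019,0.0033,0,0],[-0.0019,0.0033,0,0],[-0.0019,0.0033,0,0],[-0.0019,0.0033,0,0],[-0.0019,0.0033,0,0]]]' |grep -E 'pos|ft'
python3 -m handwheel '[[[-0.0019,0.0033,0,0],[-0.0019,0.0033,0,0],[-0.0019,0.0033,0,0],[-0.0019,0.0033,0,0],[-0.0019,0.0033,0,0]]]' |grep -E 'pos|ft'
python3 to.py .516 .0953 .1836
```

```text
position: [0.4727, -0.0344, 0.1841]
ft_force: [-0.9, -2.8, 2.8]
position: [0.4785, -0.0163, 0.184]
ft_force: [-1.1, -1.1, 2.2]
position: [0.4842, 0.0016, 0.184]
ft_force: [-1.0, -2.6, 3.3]
t 10.58 p [0.4842 0.0016 0.184 ] F [-1.  -2.6  3.3] w 0.0215 q [ -14.   19.   91.   -0.   71. -116.]
tool shift [-0.0508  0.0849  0.0004] y heading 102.17 tilt 0.03
```

```bash
python3 -m handwheel '[[[-0.0019,0.0033,0,0],[-0.0019,0.0033,0,0],[-0.0019,0.0033,0,0],[-0.0019,0.0033,0,0],[-0.0019,0.0033,0,0]]]' |grep -E 'pos|ft'
python3 -m handwheel '[[[-0.0019,0.0033,0,0],[-0.0019,0.0033,0,0],[-0.0019,0.0033,0,0],[-0.0019,0.0033,0,0],[-0.0019,0.0033,0,0]]]' |grep -E 'pos|ft'
python3 -m handwheel '[[[-0.0019,0.0033,0,0],[-0.0019,0.0033,0,0],[-0.0019,0.0033,0,0],[-0.0019,0.0033,0,0],[-0.0019,0.0033,0,0]]]' |grep -E 'pos|ft'
python3 -m handwheel '[[[-0.0019,0.0033,0,0],[-0.0019,0.0033,0,0],[-0.0019,0.0033,0,0],[-0.0019,0.0033,0,0],[-0.0019,0.0033,0,0]]]' |grep -E 'pos|ft'
python3 -m handwheel '[[[-0.0019,0.0033,0,0],[-0.0019,0.0033,0,0],[-0.0019,0.0033,0,0],[-0.0019,0.0033,0,0],[-0.0019,0.0033,0,0]]]' |grep -E 'pos|ft'
python3 to.py .516 .0953 .1836
```

```text
position: [0.4901, 0.02, 0.184]
ft_force: [-0.2, -0.6, 2.8]
position: [0.4959, 0.038, 0.184]
ft_force: [-0.8, -1.5, 2.5]
position: [0.5017, 0.0561, 0.184]
ft_force: [-0.1, -0.6, 2.7]
position: [0.5074, 0.0741, 0.184]
ft_force: [-0.9, -2.8, 2.3]
position: [0.5134, 0.0925, 0.184]
ft_force: [-0.5, -0.9, 2.8]
t 12.67 p [0.5134 0.0925 0.184 ] F [-0.5 -0.9  2.8] w 0.0218 q [  -3.   22.   85.    0.   73. -105.]
tool shift [-0.0032  0.0022  0.0004] y heading 102.17 tilt 0.02
```

```bash
python3 -m handwheel '[[[-0.0019,0.0033,0,0],[-0.0009,0.0017,0,0],[0,0,0,0],[0,0,-0.008,0],[0,0,-0.012,0]]]' |grep -E 'pos|ft'
python3 -m handwheel '[[[0,0,-0.02,0],[0,-0.019,-0.01,0],[-0.0049,-0.036,0,0],[-0.0049,-0.036,0,0],[-0.0049,-0.036,0,0]]]' |grep -E 'pos|ft'
python3 -m handwheel '[[[-0.0049,-0.036,0,0],[-0.0049,-0.036,0,0],[-0.0049,-0.036,0,0],[0,0,0,0],[0,0,0,0]]]' |grep -E 'pos|ft'
python3 - <<'E'
from h import *
c=cam('wrist'); a,d=env.get_image('wrist'); b,e=env.get_image('side'); a2,d2=env.get_image('top')
np.savez('w4.npz',a=a,d=d,b=b,e=e,a2=a2,d2=d2)
save('w4.png',np.vstack([np.hstack([cv2.resize(a,(400,300)),cv2.resize(b[190:280,240:330],(400,300),interpolation=2)]),np.hstack([cv2.resize(a2[185:260,250:350],(400,300),interpolation=2),cv2.resize(b,(400,300))])]))
E
python3 to.py .632 -.2373 .225
```

```text
position: [0.5142, 0.0976, 0.2034]
ft_force: [0.0, 0.0, -1.5]
position: [0.5561, -0.0247, 0.2345]
ft_force: [1.6, 0.0, -1.4]
position: [0.5931, -0.1277, 0.2334]
ft_force: [-0.0, 1.5, -1.6]
t 14.07 p [ 0.5928 -0.1251  0.2341] F [-0.2  0.4 -0.2] w 0.0216 q [ -23.   28.   66.    0.   86. -125.]
tool shift [-0.0146 -0.118   0.0091] y heading 102.21 tilt 0.04
```

View pics/w4.png

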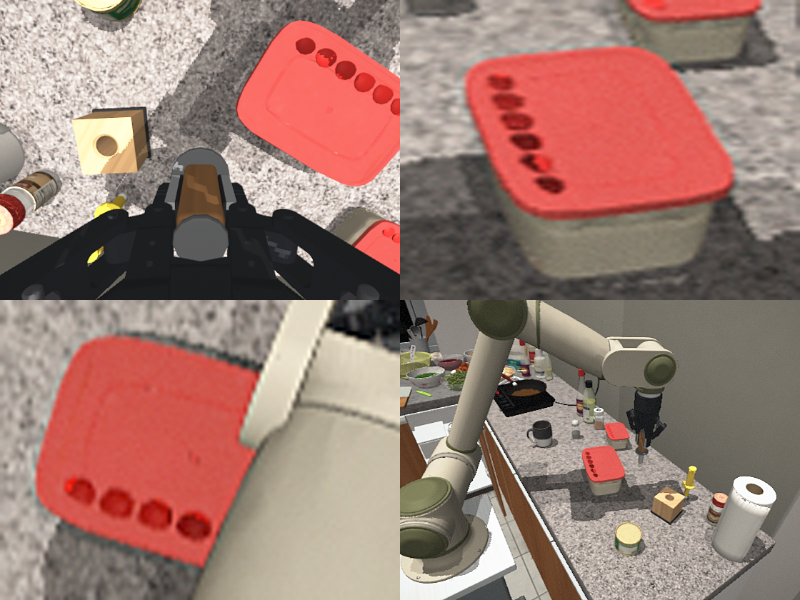

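All the studs look dark and sunk, but stud 1 is partly bright (wrist half (325,57), side half (543,163)). I check it closer, with the depth as well.

```bash
python3 - <<'E'
from h import *
f=np.load('w4.npz'); c=cam('wrist'); W=cloud('',f['d'],c); S=cloud('side',f['e'])
g=np.load('w3.npz')
u=np.array([.307,.952]); x=np.array([.952,-.307]); m=np.array([.4918,.0208])
for nm,C in(('wrist',W),('side',S),('side before',cloud('side',g['e']))):
  for i in range(6):
    q=C.reshape(-1,3); r=(q[:,:2]-m); a=r@u-(i-2.5)*.026; b=r@x; k=q[(np.hypot(a,b)<.008)&(q[:,2]<.12)]; n=q[(abs(a)<.01)&(abs(abs(b)-.017)<.002)&(q[:,2]<.12)]
    if len(k) and len(n): print(nm,i,len(k),'dz mm',((np.median(k[:,2])-np.median(n[:,2]))*1e3).round(2))
a=f['a']; save('w4c.png',cv2.resize(a[30:170,390:560],(800,600),interpolation=cv2.INTER_CUBIC))
E
```

```text
wrist 0 434 dz mm 1.32
wrist 1 408 dz mm 1.0
wrist 2 405 dz mm 0.59
wrist 3 393 dz mm 0.39
wrist 4 386 dz mm 0.78
wrist 5 208 dz mm 2.69
side 0 72 dz mm -49.32
side 1 23 dz mm 4.3
side 2 21 dz mm 3.72
side 3 20 dz mm 2.96
side 4 21 dz mm 4.46
side 5 19 dz mm 4.18
side before 0 72 dz mm -46.16
side before 1 27 dz mm 5.82
side before 2 19 dz mm 88.91
side before 3 19 dz mm 3.94
side before 4 20 dz mm 5.31
side before 5 19 dz mm 48.33
```

View pics/w4c.png

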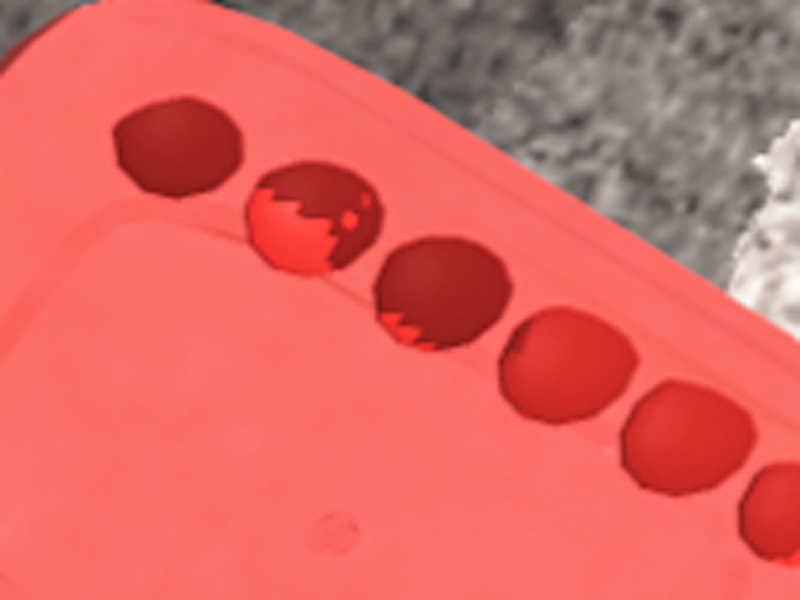

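The bright patches have ragged shadow edges and look like lighting rather than height. I compare the same wrist-depth measure with the picture from before the sweep; the tool orientation is the same, so the camera centre only shifts with the TCP.

```bash
python3 - <<'E'
from h import *
K,R,t=cam('wrist'); p=np.array(env.observe()['position']); cc=-R.T@t
g=np.load('w3.npz'); f=np.load('w4.npz'); c3=cc-p+np.array([.4708,-.0530,.2248])
u=np.array([.307,.952]); x=np.array([.952,-.307]); m=np.array([.4918,.0208])
for nm,C in(('before',cloud('',g['d'],(K,R,-R@c3))),('after',cloud('',f['d'],(K,R,t)))):
  q=C.reshape(-1,3); q=q[(q[:,2]<.11)&(q[:,2]>.07)]; r=q[:,:2]-m
  for i in range(6):
    a=r@u-(i-2.5)*.026; b=r@x; k=q[np.hypot(a,b)<.005]; n=q[(abs(a)<.01)&(b>.014)&(b<.018)]; n2=q[(abs(a)<.01)&(b<-.014)&(b>-.018)]
    if len(k)>9: print(nm,i,len(k),'centre - rear, - front mm',((np.median(k[:,2])-np.median(n[:,2]))*1e3).round(2),((np.median(k[:,2])-np.median(n2[:,2]))*1e3).round(2))
E
```

```text
before 0 124 centre - rear, - front mm nan 3.24
before 1 120 centre - rear, - front mm 6.6 2.79
before 2 117 centre - rear, - front mm 6.95 2.99
before 3 106 centre - rear, - front mm 3.81 -0.04
before 4 107 centre - rear, - front mm 6.53 2.71
before 5 101 centre - rear, - front mm 7.1 3.46
after 0 159 centre - rear, - front mm 3.73 0.01
after 1 157 centre - rear, - front mm 4.02 0.13
after 2 159 centre - rear, - front mm 3.67 -0.41
after 3 157 centre - rear, - front mm 3.53 -0.41
after 4 146 centre - rear, - front mm 3.7 -0.12
after 5 69 centre - rear, - front mm 3.44 nan
  return _methods._mean(a, axis=axis, dtype=dtype,
  ret = ret.dtype.type(ret / rcount)
```

Every stud now sits within 0.4 mm of flush (before the sweep they stood about 3 mm proud, except stud 3, which already read flush). Next I return the stick.

```bash
python3 -m handwheel '[[[-0.0036,-0.0295,0,0],[-0.0036,-0.0295,0,0],[-0.0036,-0.0295,0,0],[-0.0036,-0.0295,0,0],[0,0,0,0]]]' >/dev/null
python3 -m handwheel '[[[0,0,0.005,0],[0,0,0.005,0],[0,0,0,0],[0,0,0,0],[0,0,0,0]]]' >/dev/null
python3 to.py .632 -.2375 .18
```

```text
t 14.9 p [ 0.6321 -0.2373  0.2244] F [ 0.2 -0.1 -1.5] w 0.0215 q [ -31.   36.   54.    0.   90. -133.]
tool shift [ 0.0002 -0.0002  0.0444] y heading 102.24 tilt 0.02
```

```bash
python3 -m handwheel '[[[0,0,0.015,0],[0,0,0.015,0],[0,0,0.015,0],[0,0,0.01,0],[0,0,0.01,0]]]' |grep -E 'pos|ft'
python3 -m handwheel '[[[0,0,0.01,0],[0,0,0.01,0],[0,0,0.01,0],[0,0,0.008,0],[0,0,0.005,0]]]' |grep -E 'pos|ft'
python3 -m handwheel '[[[0,0,0.003,0],[0,0,0.0015,0],[0,0,0,0],[0,0,0,0]]]' |grep -E 'pos|ft'
```

```text
position: [0.6322, -0.238, 0.1586]
ft_force: [0.3, 0.2, -1.0]
position: [0.6319, -0.2382, 0.1147]
ft_force: [-0.0, 0.2, -0.6]
position: [0.6323, -0.2384, 0.1119]
ft_force: [0.3, 0.5, -0.1]
```

Nearly seated; down 1 mm more, then release and lift.

```bash
python3 -m handwheel '[[[0,0,0.001,0],[0,0,0,0],[0,0,0,0]]]' |grep -E 'pos|ft'
python3 -m handwheel '[[[0,0,0,0],[0,0,0,0],[0,0,0,0],[0,0,0,0],[0,0,0,0]]]' 100 |grep -E 'pos|ft|wid'
python3 -m handwheel '[[[0,0,0,0],[0,0,0,0],[0,0,0,0],[0,0,0,0]]]' |grep -E 'pos|ft|wid'
python3 -m handwheel '[[[0,0,-0.01,0],[0,0,-0.025,0],[0,0,-0.03,0],[0,0,-0.03,0],[0,0,-0.03,0]]]' >/dev/null
python3 -m handwheel '[[[0.03,0.01,0,0],[0.03,0.01,0,0],[0.02,0.01,0,0],[0,0,0,0],[0,0,0,0]]]' |grep -E 'pos|ft|wid'
python3 - <<'E'
from h import *
c=cam('wrist'); a,d=env.get_image('wrist'); W=cloud('',d,c); b,e=env.get_image('side'); S=cloud('side',e); a2,d2=env.get_image('top'); T=cloud('top',d2)
for nm,C in(('wrist',W),('side',S)):
    q=C.reshape(-1,3); q=q[np.hypot(q[:,0]-.632,q[:,1]+.2373)<.03]
    k=q[(q[:,2]>.138)&(q[:,2]<.16)]; print(nm,'cap',len(k),k.mean(0).round(4)); k=q[(q[:,2]>.064)&(q[:,2]<.09)]; print(nm,'collar/top z pct',np.percentile(k[:,2],[5,50,95]).round(4))
for nme,u,v in(('tin',406,257),('salt',181,208),('mug',170,263)): print(nme,T[v,u].round(4))
save('end.png',np.hstack([cv2.resize(a,(400,300)),cv2.resize(b,(400,300))]))
E
```

```text
position: [0.6321, -0.2383, 0.1107]
ft_force: [-0.7, 0.1, -1.5]
position: [0.6321, -0.2384, 0.1106]
ft_force: [0.6, -0.4, 0.4]
grip_width: 0.0801
position: [0.6321, -0.2383, 0.1105]
ft_force: [-0.4, 0.8, 0.3]
grip_width: 0.0856
position: [0.5472, -0.2258, 0.237]
ft_force: [0.7, -0.5, 0.0]
grip_width: 0.0853
wrist cap 922 [ 0.6304 -0.2376  0.1446]
wrist collar/top z pct [0.0685 0.0701 0.082 ]
side cap 100 [ 0.6313 -0.2413  0.1447]
side collar/top z pct [0.0692 0.0724 0.0857]
tin [ 0.4207 -0.1611  0.5502]
salt [0.584  0.3149 0.0882]
mug [0.4428 0.3587 0.0306]
```

View pics/end.png

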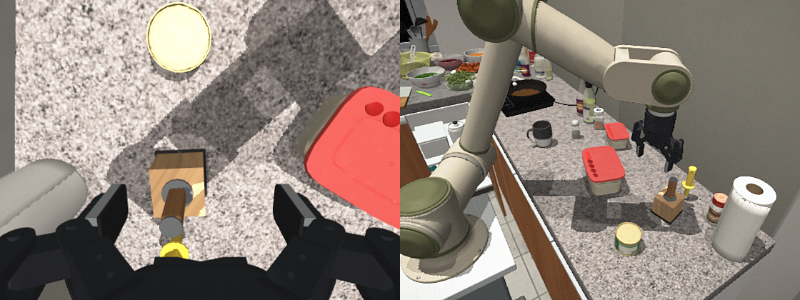

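The picture shows the stick upright in its stand (wrist half (175,200), side half (670,195)) with the gripper clear. The tub is shut at side half (603,170), and the tin, salt shaker and mug are in place. I hand the job in.

```bash
python3 -c "
from rig import env
print(env.observe()['time_s']); print(env.close_job())"
```

```text
18.05
the job is handed in; nothing more can be done
None
```

The tub is shut, all six studs are in, and the stick is back upright in its stand. I handed the job in at 18 s on the robot's clock; it reports no verdict.

- **Lid:** I pressed it down with closed fingertips until it stopped hard, with the fingertips at 87.9 mm (home is 88 mm) and about 12 N on the wrist.
- **Studs:** I swept the stick along the row once from the -y end to the +y end, in about 3.5 s at 4.5 cm/s with 3–4 N on the tip. Afterwards the studs measured within 0.4 mm of flush against the lid in front of them, or, for the +y end stud, against the lid behind it. One stud, number 3, already read flush before the sweep. I did not find out whether it really was or whether that reading was off.
- **Stick:** It is released with the cap at 144.5 mm, against 144.4 mm at the start, so the collar rests on the stand. The wrist camera puts it within 2 mm of the hole's centre. The side camera puts it about 4 mm off. Both are inside the 10 mm limit.
- **Bystanders:** The salt shaker and mug read as unmoved. The arm hid the tin from the top camera in the last check, so I only saw it standing in place in the pictures.

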